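# Pack the dip cup and lock the clear lunch container

## Robot

A 6-joint arm with a two-finger parallel gripper is mounted at the origin on the work surface. World frame = base frame: x ahead of the robot, y to its left, z up, the work surface at z = 0. Lengths are in m, angles in rad, forces in N, time in s.
With the tool pointing down it reaches from about 0.275 to 0.875 m from the base axis. Payload 12.5 kg.
Tool frame: the origin (TCP) lies on the centre line of the jaws, within the pads' length; the fingertips stand r.finger_overhang ahead of it and the grasp point (between the pads) lies 3 mm ahead of it (r.finger_overhang is the distance from the TCP to the fingertips, in m); z points along the fingers, y is the direction in which the jaws open and shut (so a half turn about z gives the same grasp; the last joint's range is limited). The gripper opens to 85 mm and grips with 20 to 120 N. Pads are 22 mm wide; open, the fingers measure 114 mm over their backs; the gripper's body (76 mm by 85 mm) begins 54 mm behind the grasp point. The pads swing forward as they close: fully open they stand 13 mm farther back than shut.
Start: joints at [-1.404, 0.351, 1.652, -0, 1.139, -0.085], TCP at [0.137, -0.533, 0.253] pointing down, gripper open.
Joint ranges: [-2.75, 2.75], [-0.79, 2.1], [0.01, 2.65], [-1.57, 4.71], [0.07, 3.14], [-2.87, 2.87]. Speed limits (rad/s): [2.22, 2.22, 2.79, 3.14, 3.14, 3.14].

## Interface

Orientations are given as a unit quaternion [x, y, z, w].
In Python, from cell import r, optics gives the robot as it stands. The module is installed in compiled form; this text tells all that it offers. Calls block until the motion is done:
- r.move_to(position, orientation): joint-space move of the TCP to a pose.
- r.move_linear(position, rot=None, vel=0.15): straight line of the TCP; rot=None keeps the orientation; vel is the mean speed in m/s.
- r.set_joints(angles): joint-space move.
- r.set_gripper(opening, squeeze=None): opening from 0.0 (shut) to 1.0 (fully open); squeeze is the grip in N (None keeps the last); returns when the fingers have stopped.
- r.sleep(seconds).
- r.inverse_kinematics(position, orientation): joint angles nearest the present ones, or None.
- optics.get_image(name): name is "scene" or "top"; returns a dict with "pixels" (384x512x3 uint8, red, green, blue), "depth" (384x512 float32, m along the optical axis (not along the pixel's ray), 0 where there is no reading), "fx", "fy", "cx", "cy" (pixels), "D" ([k1, k2, p1, p2, k3] as OpenCV has them; the pictures are not rectified), "camera_from_world" (4x4, takes a point from world to camera coordinates). Camera axes: x right, y down, z forward; pixel columns grow to the right and rows downward; lengths in m; the calibration is good to about 2 mm. A picture is of the moment at which its call begins.
A pose or a line that the arm cannot do raises r.PlanningError and nothing moves.
- r.hand_in(): hands the job in, once; it reports no verdict.
Readings, each from a call of its own:
- r.current_t(): time.
- r.current_q(): joint angles.
- r.current_qvel(): joint speeds.
- r.current_effort(): joint torques, N m.
- r.current_tool_pos(): TCP position.
- r.current_ee_rot(): TCP orientation.
- r.current_contact_force(): force on the tool from outside, world axes, zero at the start.
- r.current_torque(): the same for the moment, N m.
- r.current_opening(): opening from 0.0 (shut) to 1.0 (fully open).
Only numpy, scipy, OpenCV 4.12 (cv2) and the standard library are available. Lean on these libraries where they do the work, as an engineer would, in place of code of your own. Each camera call takes 0.05 s, during which the arm holds its last target.

## Task

Stand the little black cup upright inside the clear container on the turntable, shut the container's lid fully home, and only then lock it by turning the dial on the lid a quarter turn clockwise until it stops. Keep the cup upright on the way and leave everything else where it is.

Things in the scene. Friction and masses are not known exactly. Their poses are not given: they have to be found in the camera images.
- cup: Little black silicone cup, open at the top, nearly straight sided: 42 mm across the foot, 52 mm across the rim, 48 mm tall, wall 4 mm, about 50 g. Loose, stands upright on the turntable on the left or the right of the container. Origin: centre of its underside, z up.
- container: Clear open-topped container on a pale grey round turntable (380 mm across, 30 mm high; neither of them moves or turns). Outside 130 mm along its own x, 150 mm along its y, 60 mm high; walls and floor 5 mm, with a grey rim line. Origin: centre of its underside (30 mm above the bench). Its -x side is the front, roughly towards the robot; the lid's hinge runs along y on the far (+x) top edge, at x = +65 mm, z = 60 mm.
- lid_hinge (a point): Middle of the lid's hinge line, at the top of the container's far wall; it does not move. The hinge line is the container's y axis. The axes of this point turn with the lid (equal to the container's when shut).
- lid_lip (a point): Point on the outer face of the lid, in the middle of the lime tab at its free edge, 122 mm from the hinge line and 20 mm short of the free edge, on the lid's centre line. The lid is a clear panel with a lime border, 142 mm from hinge to free edge, 150 mm wide, 8 mm thick; its underside lies on the container's rim when shut and its free edge then overhangs the front wall by 12 mm. The point's z axis is the outward normal of the lid.
- lid (a joint): Lid angle in rad: 0 shut, 1.57 standing straight up, more leaning back away from the robot (stop at 2.1). It starts open and leaning back, its outer face and the dial on the far side. The hinge is stiff: the lid stays at whatever angle it is left, so it must be pushed all the way down (about 2 N at the lip).
- dial_grip (a point): Point on the axis of the lid's dial at the height to grip: 31 mm above the lid's outer face (8 mm below the top of the bar). The dial is a white disc (56 mm across, 8 mm thick, on the lid's centre line, 60 mm from the hinge) carrying a black upright bar, 48 mm long, 14 mm wide, standing 30 mm above the disc, to be pinched. The point's x axis runs along the bar; -x is the end with an orange mark. z is the outward normal of the lid.
- dial (a joint): Dial angle in rad, growing clockwise as seen looking down on the shut lid. 0: unlocked, bar at right angles to the hinge line; 1.571: locked, at its stop, bar parallel to the hinge line. It starts between 0.05 and 0.3 and stays where it is left (friction, about 0.06 N m).
- tumbler: Stainless steel tumbler, 68 mm across, 110 mm tall, loose on the turntable on the opposite side of the container from the cup. Leave it. Origin: centre of its underside.
- snack_box: Lime green snack box, 48 x 87 x 42 mm, loose on the turntable in front of the container. Leave it. Origin: centre of its underside.
- mug: Blue ceramic mug, 80 mm across, 90 mm tall, on the bench to the left. Leave it.
- jar: Amber jar with a red cap, 70 mm across, 100 mm tall, on the bench to the right. Leave it.
- apple: Red apple, 74 mm across, 64 mm tall, on the bench to the right, nearer the robot. Leave it.
- spoon: Spoon lying on the bench to the left. Leave it.
There are look-alikes about, which are no part of the job. What is shaped like the cup but yellow is not meant.

How it is judged:
On the way, in this order (a step that is already met when the one before it is completed fails the run):
1. the cup stands in the container, let go, with the lid still open (x of cup in the frame of container between -0.05 and 0.05 m and y of cup in the frame of container between -0.06 and 0.06 m and z of cup in the frame of container between 0 and 0.012 m and angle between cup's own z axis and vertical below 0.2 rad and contact force between cup and the fingers below 0.1 N and value of joint lid above 0.5 rad), for 0.2 s.
2. the lid is shut (x of cup in the frame of container between -0.05 and 0.05 m and y of cup in the frame of container between -0.06 and 0.06 m and z of cup in the frame of container between 0 and 0.012 m and angle between cup's own z axis and vertical below 0.2 rad and value of joint lid below 0.05 rad), for 0.2 s.
3. the dial is turned to its stop with the lid shut (all of step 2 and value of joint dial above 1.4 rad), for 0.2 s.
At the end, for the whole second after the job is handed in: The cup stands upright (within 0.2 rad) on the container's floor, at rest; the lid is shut (under 0.05 rad) and the dial is at its locked stop (over 1.4 rad of 1.57), everything released (all of step 3 and linear speed of cup below 0.02 m/s and velocity of joint dial between -0.05 and 0.05 rad/s); the robot touches nothing.
It fails at once if the dial is locked while the lid is open (value of joint dial above 0.6 rad and value of joint lid above 0.1 rad).
It fails at once if the cup is tipped over (angle between cup's own z axis and vertical above 0.6 rad).
It fails at once if another thing is pushed more than 30 mm away (distance of any of tumbler, snack_box, mug, jar, apple, spoon from where it was at the start of the episode above 0.03 m).
It fails at once if the tumbler, mug or jar is knocked over (angle between any of tumbler, mug, jar's own z axis and vertical above 0.5 rad).
It also fails if it takes over 67 s, if anything falls off the work surface, if the arm or the gripper's body presses on something with over 40 N, if the wrist force passes 120 N, or if a joint passes its speed limit or range.

## Working session

There is one attempt and no reset: what is moved stays moved. The work goes in short steps, each a Python script; the robot and the scene stay as the last script left them, time stands still between calls to the robot, and variables do not carry over. Pictures are saved under pics/ and viewed, and the job is handed in when it is done.

```bash
mkdir -p pics; ls
python3 - <<'E'
from cell import r, optics
import cv2, numpy as np
for n in ("scene","top"):
    d=optics.get_image(n)
    np.savez(f"{n}0.npz",**{k:np.array(v) for k,v in d.items()})
    cv2.imwrite(f"pics/{n}0.png",d["pixels"][:,:,::-1])
    print(n,d["fx"],d["fy"],d["cx"],d["cy"],d["D"]); print(np.round(d["camera_from_world"],4))
print(r.current_t(), r.finger_overhang, r.current_ee_rot(), r.current_opening())
E
```

```text
pics
scene 363.2492688097512 363.2492688097512 252.32525441499246 190.24547238741542 [0.04020093 0.         0.         0.         0.        ]
[[ 0.4111  0.9115 -0.0127 -0.2539]
 [ 0.4863 -0.2311 -0.8427 -0.1523]
 [-0.771   0.3402 -0.5383  1.455 ]
 [ 0.      0.      0.      1.    ]]
top 460.63719225124464 460.63719225124464 257.26874176515435 197.50548131081172 [0.03018031 0.         0.         0.         0.        ]
[[-0.013  -0.9998 -0.0175  0.0406]
 [-0.996   0.0145 -0.0882  0.5248]
 [ 0.0884  0.0163 -0.996   1.5656]
 [ 0.      0.      0.      1.    ]]
0.1 0.022 [ 9.92081380e-01  1.25595629e-01 -2.69519484e-05 -5.22995891e-04] 1.0002236674181455
```

View pics/scene0.png

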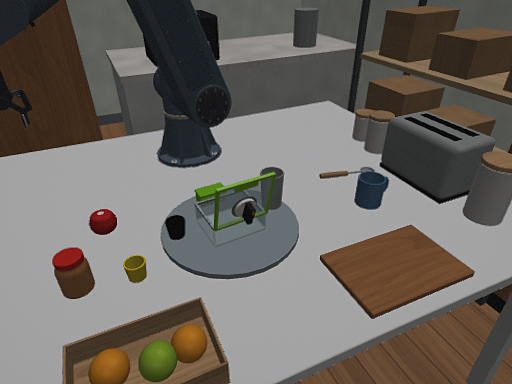

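View pics/top0.png

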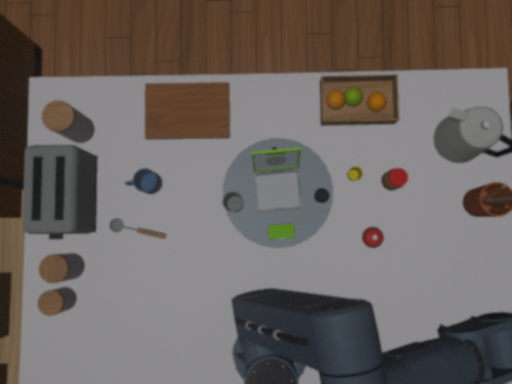

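Run:
```python
import cv2
im=cv2.imread("pics/top0.png")[90:290,160:360]
cv2.imwrite("pics/top0c.png",cv2.resize(im,None,fx=3,fy=3,interpolation=cv2.INTER_CUBIC))
im=cv2.imread("pics/scene0.png")[110:310,140:400]
cv2.imwrite("pics/scene0c.png",cv2.resize(im,None,fx=3,fy=3,interpolation=cv2.INTER_CUBIC))
```

```text
(no output)
```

View pics/top0c.png

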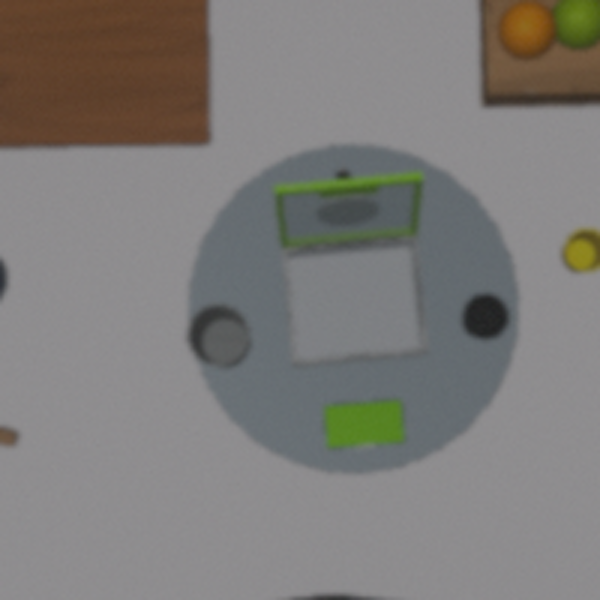

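View pics/scene0c.png

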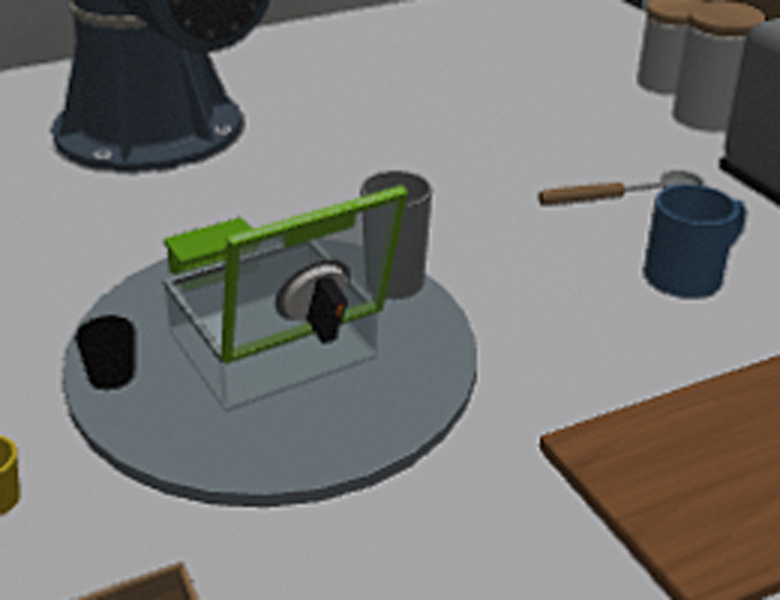

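The black cup on the turntable is at top (322,195), scene (176,228). The look-alike is the yellow cup on the bench at top (354,173), scene (135,268). The black one is meant, by colour and because it stands on the turntable beside the container. The tumbler is at top (233,202), the snack box at (281,231), and the open lid at (276,160).

```bash
cat > h.py <<'E'
import numpy as np, cv2
def load(n): 
    d=np.load(n); return {k:d[k] for k in d.files}
def K(d): return np.array([[d["fx"],0,d["cx"]],[0,d["fy"],d["cy"]],[0,0,1.]])
def und(d,uv): return cv2.undistortPoints(np.asarray(uv,float).reshape(-1,1,2),K(d),np.asarray(d["D"],float)).reshape(-1,2)
def plane(d,uv,z):
    n=und(d,uv); T=np.array(d["camera_from_world"]);R=T[:3,:3];c=-R.T@T[:3,3]
    ray=np.c_[n,np.ones(len(n))]@R
    return c+ray*((z-c[2])/ray[:,2])[:,None]
def depth(d,uv):
    uv=np.asarray(uv); z=d["depth"][uv[:,1].astype(int),uv[:,0].astype(int)]; n=und(d,uv)
    ok=z>0; T=np.array(d["camera_from_world"])
    return ((np.c_[n,np.ones(len(n))]*z[:,None])[ok]-T[:3,3])@T[:3,:3]
def proj(d,P):
    T=np.array(d["camera_from_world"]); rv,_=cv2.Rodrigues(T[:3,:3])
    return cv2.projectPoints(np.asarray(P,float).reshape(-1,3),rv,T[:3,3],K(d),np.asarray(d["D"],float))[0].reshape(-1,2)
def hsv(d): return cv2.cvtColor(d["pixels"],cv2.COLOR_RGB2HSV)
def px(m): 
    v,u=np.nonzero(m); return np.c_[u,v]
E
python3 - <<'E'
from h import *
np.set_printoptions(precision=4,suppress=True)
t=load("top0.npz"); s=load("scene0.npz")
H=hsv(t)
m=np.zeros(H.shape[:2],bool); m[180:210,305:340]=(H[180:210,305:340,2]<50)
p=px(m); print("cup px",p.min(0),p.max(0),p.mean(0),len(p))
(c,rad)=cv2.minEnclosingCircle(p.astype(np.float32)); print(c,rad, plane(t,[c],0.078), plane(t,[p.mean(0)],0.078))
D=depth(t,p); print("cup depth pts",np.percentile(D,[2,50,98],axis=0))
# tumbler
# lime
g=(H[...,0]>30)&(H[...,0]<50)&(H[...,1]>120)
for a,b in(((140,180),(240,310)),((215,245),(260,300))):
    m=np.zeros_like(g); m[a[0]:a[1],b[0]:b[1]]=g[a[0]:a[1],b[0]:b[1]]
    p=px(m); D=depth(t,p); print("lime",len(p),p.min(0),p.max(0)); print(np.percentile(D,[2,50,98],axis=0))
    if a[0]==215: print(cv2.minAreaRect(p.astype(np.float32)), D.mean(0), plane(t,cv2.boxPoints(cv2.minAreaRect(p.astype(np.float32))),0.072))
    else:
        np.save("lid.npy",D)
# lid in scene
H=hsv(s); g=(H[...,0]>30)&(H[...,0]<50)&(H[...,1]>120)
m=np.zeros_like(g); m[170:235,215:280]=g[170:235,215:280]
D=depth(s,px(m)); print("scene lid",len(D)); print(np.percentile(D,[2,50,98],axis=0))
hi=D[(D[:,2]>0.09)&(D[:,2]<.25)]; c0=hi.mean(0); U,S,V=np.linalg.svd(hi-c0,full_matrices=False); print("normal",V[2],"S",S/np.sqrt(len(hi)),c0)
H=hsv(s); m=np.zeros(H.shape[:2],bool); m[212:242,163:190]=H[212:242,163:190,2]<40
p=px(m); print("scene cup",p.min(0),p.max(0)); print(np.percentile(depth(s,p),[2,50,98],axis=0))
# rim corners estimated from crop
rc=np.array([(293,362),(425,350),(412,243),(287,252)])/3+[160,90]
print("rim corners z=.09",plane(t,rc,0.09));
E
```

```text
cup px [315 189] [327 201] [321.313 195.145] 131
(321.19903564453125, 195.18931579589844) 6.446128845214844 [[ 0.5251 -0.18    0.078 ]] [[ 0.5253 -0.1804  0.078 ]]
cup depth pts [[ 0.5092 -0.2012  0.0295]
 [ 0.5293 -0.1845  0.0386]
 [ 0.5458 -0.1656  0.0768]]
lime 144 [252 148] [299 154]
[[ 0.6409 -0.0959  0.2134]
 [ 0.6474 -0.0285  0.2261]
 [ 0.6565  0.0412  0.2317]]
lime 321 [269 224] [293 238]
[[ 0.3885 -0.0845  0.0657]
 [ 0.4086 -0.0446  0.072 ]
 [ 0.4311 -0.005   0.0791]]
((281.0279235839844, 230.890869140625), (13.180705070495605, 24.580232620239258), 85.91438293457031) [ 0.4092 -0.0445  0.0722] [[ 0.4281 -0.0029  0.072 ]
 [ 0.4328 -0.0844  0.072 ]
 [ 0.3893 -0.0866  0.072 ]
 [ 0.3845 -0.0053  0.072 ]]
scene lid 655
[[ 0.3908 -0.1023  0.0708]
 [ 0.6472 -0.0327  0.2088]
 [ 0.6585  0.0489  0.2277]]
normal [ 0.9538  0.1206 -0.2751] S [0.0536 0.0504 0.0105] [ 0.6419 -0.0341  0.185 ]
scene cup [165 215] [184 239]
[[ 0.5036 -0.2014  0.0348]
 [ 0.5403 -0.1799  0.064 ]
 [ 0.5515 -0.1584  0.0795]]
rim corners z=.09 [[ 0.4759  0.0316  0.09  ]
 [ 0.487  -0.1135  0.09  ]
 [ 0.6057 -0.1017  0.09  ]
 [ 0.5979  0.0366  0.09  ]]
```

Run:
```python
from h import *
np.set_printoptions(precision=4,suppress=True)
t=load("top0.npz"); s=load("scene0.npz")
a=t["pixels"][140:222,240:338][:,:,::-1]
a=cv2.convertScaleAbs(a,alpha=1.6)
cv2.imwrite("pics/t1.png",cv2.resize(a,None,fx=7,fy=7,interpolation=cv2.INTER_CUBIC)[:600,:800])
# lid top edge: lime per column mean row
H=hsv(t); g=(H[...,0]>30)&(H[...,0]<50)&(H[...,1]>100); 
m=np.zeros_like(g); m[140:160,245:305]=g[140:160,245:305]
p=px(m); us=np.unique(p[:,0]); top=np.array([(u,p[p[:,0]==u,1].min()) for u in us[2:-2]])
W=plane(t,top-[0,.5],0.23); k=np.polyfit(W[:,1],W[:,0],1); print("lid top edge yaw deg",np.degrees(-np.arctan(k[0])), us.min(),us.max(), W.mean(0))
V=cv2.cvtColor(t["pixels"],cv2.COLOR_RGB2GRAY)
print(V[186:204,312:333])
```

```text
lid top edge yaw deg 4.618572213683855 252 300 [ 0.6528 -0.0285  0.23  ]
[[105 105 104 106 105 104 104 103 103 101 102 102 105 105 105 105 105 105
  104 106 118]
 [106 105 104 104 103 102  97  94  93  91  89  90  95 100 102 104 105 104
  104 106 117]
 [104 104 104 103  98  90  78  71  68  64  63  67  76  85  95 102 105 105
  105 108 116]
 [105 104 104  99  90  73  57  49  43  41  39  41  50  62  78  93 100 104
  106 106 114]
 [105 104 100  89  73  53  39  36  36  34  37  37  39  44  60  77  94 101
  103 107 117]
 [104 103  94  76  55  42  38  37  36  37  36  34  34  38  44  62  81  98
  105 108 118]
 [105 101  88  64  46  35  35  36  38  36  36  34  37  35  39  50  70  92
  101 107 119]
 [103  97  81  57  38  37  36  37  38  38  37  37  34  37  36  43  59  82
   98 107 118]
 [103  94  74  51  39  37  37  36  37  35  40  39  36  37  38  40  53  76
   97 107 115]
 [102  92  70  49  37  35  38  38  36  38  38  36  39  35  33  38  50  76
   95 105 117]
 [102  92  71  46  39  35  36  39  36  37  37  40  36  38  38  36  50  74
   96 105 115]
 [102  92  71  47  39  37  35  34  36  34  36  39  36  39  35  38  55  76
   99 108 120]
 [104  94  76  52  39  37  37  38  40  40  36  39  39  36  37  45  65  87
  101 107 121]
 [105 100  85  62  44  39  37  39  38  36  37  37  33  37  42  57  79  95
  104 109 119]
 [103 103  92  76  55  45  40  38  39  35  35  37  38  41  55  74  92 102
  105 110 120]
 [104 104 100  91  75  64  55  45  39  40  41  43  49  57  73  88 100 105
  106 108 120]
 [106 105 105 102  96  87  77  70  63  61  60  66  71  80  90 100 103 106
  106 111 123]
 [106 105 106 105 103 101  97  95  90  86  87  91  95  98 103 104 104 105
  107 114 126]]
```

View pics/t1.png

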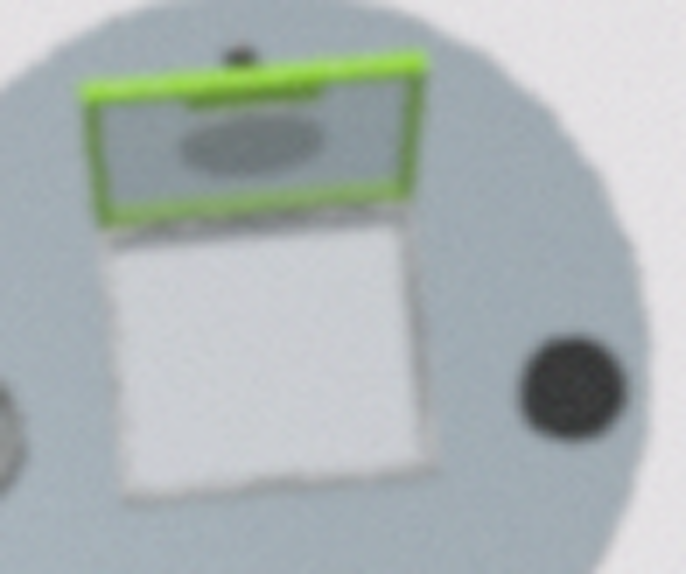

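Run:
```python
from h import *
np.set_printoptions(precision=4,suppress=True)
t=load("top0.npz"); s=load("scene0.npz")
off=lambda a: np.array(a)/7.+[240,140]-.43
P=plane(t,off([(122,503),(437,471)]),0.09); print(P)
y=P[0]-P[1]; yaw=np.arctan2(-y[0],y[1]); print(np.linalg.norm(y),np.degrees(yaw))
yaw=np.radians(4.6); x=np.array([np.cos(yaw),np.sin(yaw),0]);yv=np.array([-np.sin(yaw),np.cos(yaw),0])
C=P.mean(0)+x*.065; C[2]=.03; print("container",C)
cup=plane(t,[(321.4,195.05)],.078)[0]; cup[2]=.03; print("cup",cup)
def ring(c,rr,z,n=40): 
    a=np.linspace(0,2*np.pi,n); return np.c_[c[0]+rr*np.cos(a),c[1]+rr*np.sin(a),0*a+z]
hinge=C+x*.065+[0,0,.06]
for th in (1.75,1.85,1.95):
    d=-x*np.cos(th)+np.array([0,0,np.sin(th)]); print(th,[hinge+d*.142])
def draw(d,name,sl,f):
    im=cv2.resize(d["pixels"][sl][:,:,::-1],None,fx=f,fy=f,interpolation=cv2.INTER_CUBIC)
    o=np.array([sl[1].start,sl[0].start])
    L=[ring(cup,.026,.078),ring(cup,.021,.03)]
    for z in(.03,.09): L.append(np.array([C+sx*.065*x+sy*.075*yv+[0,0,z-.03] for sx,sy in((-1,-1),(-1,1),(1,1),(1,-1),(-1,-1))]))
    th=1.87; dd=-x*np.cos(th)+np.array([0,0,np.sin(th)])
    L.append(np.array([hinge+k*dd*.142+sy*.075*yv for k,sy in((0,-1),(1,-1),(1,1),(0,1),(0,-1))]))
    for l in L: cv2.polylines(im,[np.round(((proj(d,l)-o+.5)*f)).astype(int)],False,(0,0,255),1)
    cv2.imwrite(name,im)
draw(t,"pics/t2.png",(slice(140,222),slice(240,338)),7)
draw(s,"pics/s2.png",(slice(160,260),slice(150,300)),5)
```

```text
[[ 0.4734  0.0338  0.09  ]
 [ 0.4864 -0.1146  0.09  ]]
0.14893514263954935 5.007386723763937
container [ 0.5447 -0.0352  0.03  ]
cup [ 0.5256 -0.1807  0.03  ]
1.75 [array([ 0.6347, -0.0279,  0.2297])]
1.85 [array([ 0.6485, -0.0268,  0.2265])]
1.95 [array([ 0.6619, -0.0257,  0.2219])]
```

View pics/t2.png

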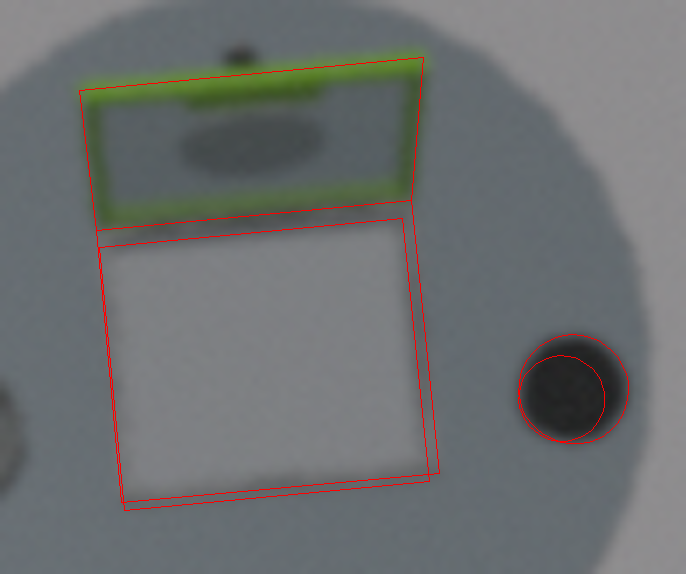

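View pics/s2.png

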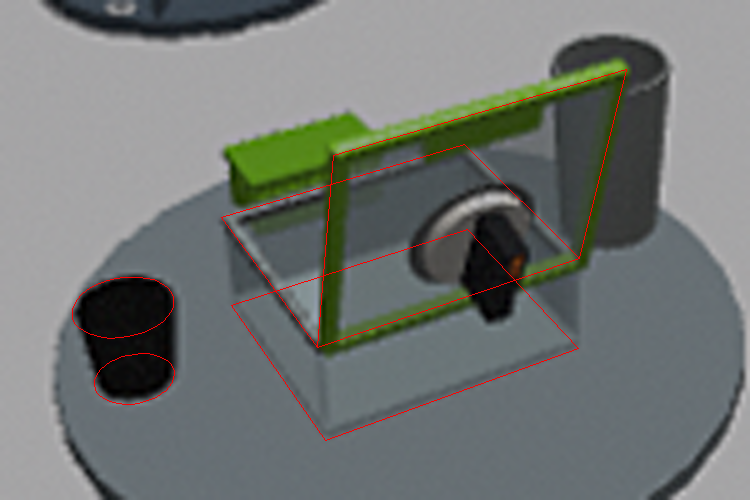

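Both overlays fit to within about 1–2 mm: cup at (0.526,-0.181), container at (0.545,-0.035) with yaw 4.6°, lid at about 1.87 rad. The crop at s2 (125,340) confirms the black tapered cup. Next I check IK for the whole sequence.

```bash
cat >> h.py <<'E'
YAW=np.radians(4.6); X=np.array([np.cos(YAW),np.sin(YAW),0]); Y=np.array([-np.sin(YAW),np.cos(YAW),0]); Z=np.array([0,0,1.])
C=np.array([0.5447,-0.0352,0.03]); CUP=np.array([0.526,-0.1805,0.03]); HINGE=C+.065*X+.06*Z
def Q(yaw): return [np.cos(yaw/2),np.sin(yaw/2),0,0]   # tool down, tool x along yaw
def tip_path(th,w=.011,s=.122):
    """TCP for closed finger pushing lid (tip corner on outer face)"""
    d=-X*np.cos(th)+Z*np.sin(th); n=X*np.sin(th)+Z*np.cos(th)
    if th>np.pi/2:
        p=HINGE+.142*d+.008*n; p[2]=HINGE[2]+s*np.sin(th)
    else: p=HINGE+s*d+.008*n
    return p+w*X+.022*Z
E
python3 - <<'E'
from h import *; from cell import r
np.set_printoptions(precision=3,suppress=True)
for n,p,y in [("cup hi",CUP+.22*Z,YAW),("cup",CUP+.031*Z,YAW),("place",C-.008*X+.036*Z,YAW),("behind",tip_path(2.05)+.03*X,YAW),("90",tip_path(1.57),YAW),("0",tip_path(0),YAW)]+[("dial",C+.005*X+.102*Z,YAW-a) for a in(.05,.3,1.57,1.62)]+[("dial",C+.005*X+.102*Z,YAW+3.14159-a) for a in(.05,1.62)]:
    print(n,p,r.inverse_kinematics(p,Q(y)))
E
```

```text
cup hi [ 0.526 -0.18   0.25 ] [-0.414  0.365  1.639 -0.     1.137  1.076]
cup [ 0.526 -0.18   0.061] [-0.414  0.629  1.766 -0.     0.747  1.076]
place [ 0.537 -0.036  0.066] [-0.153  0.596  1.814 -0.     0.732  1.337]
behind [ 0.723 -0.021  0.22 ] [-0.093  0.703  1.166 -0.     1.273  1.397]
90 [ 0.628 -0.028  0.234] [-0.119  0.513  1.454 -0.     1.175  1.371]
0 [ 0.499 -0.039  0.12 ] [-0.171  0.451  1.89  -0.     0.8    1.32 ]
dial [ 0.55  -0.035  0.132] [-0.148  0.507  1.752 -0.     0.882  1.393]
dial [ 0.55  -0.035  0.132] [-0.148  0.507  1.752 -0.     0.882  1.643]
dial [ 0.55  -0.035  0.132] None
dial [ 0.55  -0.035  0.132] None
dial [ 0.55  -0.035  0.132] [-0.148  0.507  1.752 -0.     0.882 -1.749]
dial [ 0.55  -0.035  0.132] [-0.148  0.507  1.752 -0.     0.882 -0.179]
```

Run:
```python
from h import *; from cell import r,optics
np.set_printoptions(precision=3,suppress=True)
r.move_to(CUP+.15*Z,Q(YAW))
r.move_linear(CUP+.033*Z,vel=.12)
print(r.current_t(),r.current_contact_force(),r.current_tool_pos())
r.set_gripper(0.0,squeeze=30)
print(r.current_t(),r.current_contact_force(),r.current_opening())
r.move_linear(CUP+.13*Z,vel=.12)
print(r.current_t(),r.current_contact_force(),r.current_opening())
for n in("scene","top"):
    d=optics.get_image(n); cv2.imwrite(f"pics/{n}1.png",d["pixels"][:,:,::-1])
```

```text
3.1417 [ 0.407  0.728 -0.416] [ 0.526 -0.181  0.064]
3.5667 [-1.971  0.823  7.195] 0.5952594700599283
4.525 [-0.044 -0.107  0.069] 0.5937700595742357
```

View pics/scene1.png

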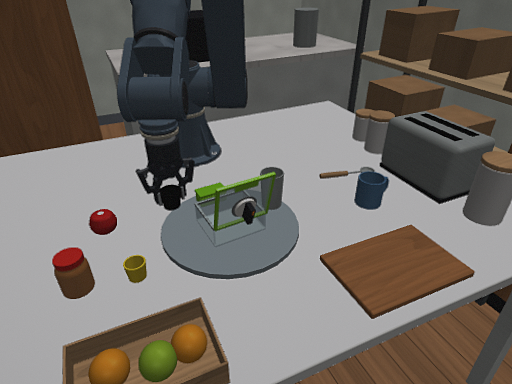

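The scene view shows the black cup upright in the jaws at (171,197). Next I place it.

Run:
```python
from h import *; from cell import r,optics
np.set_printoptions(precision=3,suppress=True)
T=C-.010*X-.004*Y
r.move_linear(T+.13*Z,vel=.12)
r.move_linear(T+.045*Z,vel=.10)
for k in range(12):
    r.move_linear(T+(.043-.001*k)*Z,vel=.03); f=r.current_contact_force()
    if f[2]>2: break
print(k,r.current_t(),f,r.current_tool_pos(),r.current_opening())
r.set_gripper(0.88); print(r.current_contact_force())
r.move_linear(T+.17*Z,vel=.12)
print(r.current_t(),r.current_contact_force())
r.move_linear(T+.2*Z-.12*Y,vel=.15)
for n in("scene","top"):
    d=optics.get_image(n); np.savez(f"{n}2.npz",**{k:np.array(v) for k,v in d.items()}); a=d["pixels"][:,:,::-1]
    a=a[140:260,190:340] if n=="top" else a[150:270,140:290]
    cv2.imwrite(f"pics/{n}2.png",cv2.resize(a,None,fx=4,fy=4,interpolation=cv2.INTER_CUBIC))
print(r.current_t())
```

```text
5 8.45 [-3.53   0.511 10.098] [ 0.535 -0.04   0.069] 0.5921429922443652
[-0.703 -0.128  0.518]
10.0667 [0.151 0.427 0.623]
11.1417
```

View pics/scene2.png

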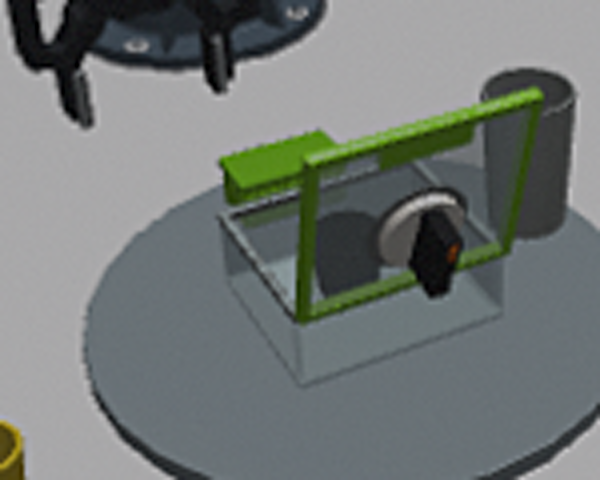

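View pics/top2.png

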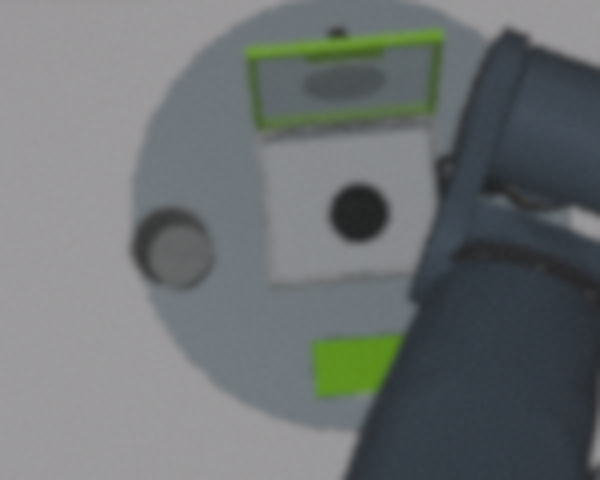

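The cup stands upright in the container at top2 (358,212), lid still open, nothing else moved. Next I go round behind the lid and push it over.

Run:
```python
from h import *; from cell import r,optics
np.set_printoptions(precision=2,suppress=True)
p=r.current_tool_pos()
r.set_gripper(0.0)
A=tip_path(1.97)+.03*X
r.move_linear([p[0],p[1],.32],vel=.15)
r.move_linear([A[0],p[1],.32],vel=.2)
r.move_linear([A[0],A[1],.32],vel=.2)
r.move_linear(A,vel=.12)
print(r.current_t(),r.current_contact_force())
for th in np.r_[1.97:1.2:-.1]:
    r.move_linear(tip_path(th),vel=.08); f=np.array(r.current_contact_force()); print(round(th,2),f,round(r.current_t(),1))
    if np.linalg.norm(f)>20: print("stop");break
for n in("scene",):
    d=optics.get_image(n); a=d["pixels"][:,:,::-1]; a=a[90:270,120:340]
    cv2.imwrite(f"pics/{n}3.png",cv2.resize(a,None,fx=3,fy=3,interpolation=cv2.INTER_CUBIC))
```

```text
15.3667 [ 0.66 -0.59 -0.42]
1.97 [-0.66 -0.58  0.64] 15.9
1.87 [-0.47  0.03 -0.38] 16.2
1.77 [-0.8   0.2  -0.51] 16.5
1.67 [-0.08  0.27  0.43] 16.9
1.57 [0.4  1.25 0.53] 17.2
1.47 [ 0.35  1.09 -0.01] 17.5
1.37 [-0.31  1.3  -0.56] 17.8
1.27 [ 1.11 -0.74 -0.4 ] 18.1
```

View pics/scene3.png

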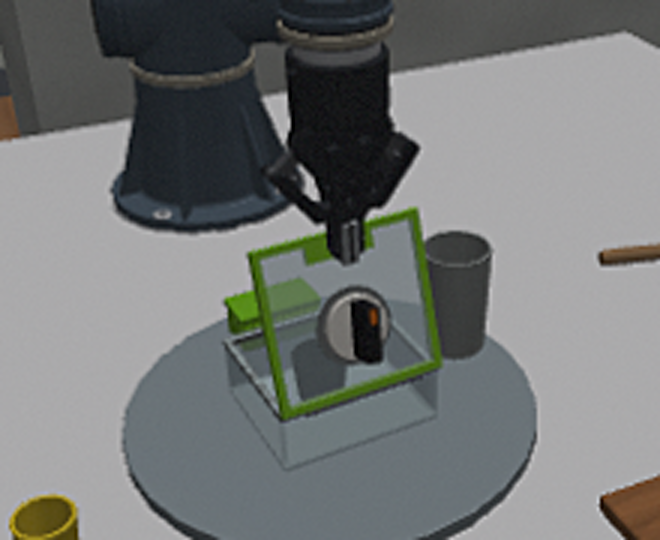

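The lid has moved past vertical with the closed fingers on its tab at scene3 (348,240). I carry on down.

Run:
```python
from h import *; from cell import r,optics
np.set_printoptions(precision=2,suppress=True)
for th in np.r_[1.2:.05:-.1,.05,0]:
    r.move_linear(tip_path(th),vel=.08); f=np.array(r.current_contact_force()); print(round(th,2),f,round(r.current_t(),1))
    if np.linalg.norm(f)>15: print("stop");break
for k in range(10):
    if f[2]>12: break
    r.move_linear(np.array(tip_path(0))-[0,0,.001*(k+1)],vel=.03); f=np.array(r.current_contact_force()); print(k,f)
print(r.current_tool_pos(),tip_path(0))
p=np.array(r.current_tool_pos())
r.move_linear(p+.12*Z-.0*X,vel=.15)
r.move_linear([.45,-.25,.3],vel=.25)
for n in("scene","top"):
    d=optics.get_image(n); np.savez(f"{n}4.npz",**{k:np.array(v) for k,v in d.items()}); a=d["pixels"][:,:,::-1]
    a=a[140:260,190:340] if n=="top" else a[150:270,140:290]
    cv2.imwrite(f"pics/{n}4.png",cv2.resize(a,None,fx=5,fy=5,interpolation=cv2.INTER_CUBIC))
print(r.current_t())
```

```text
1.2 [-0.45  0.4  -0.17] 18.4
1.1 [ 0.68  0.05 -0.22] 18.7
1.0 [-0.11  0.48  0.32] 19.0
0.9 [ 0.47  0.08 -0.12] 19.3
0.8 [-0.86 -0.36 -0.25] 19.6
0.7 [0.55 0.52 1.02] 19.9
0.6 [ 0.58 -0.55  0.51] 20.2
0.5 [-0.36 -0.34  0.09] 20.5
0.4 [-0.19 -1.03  0.02] 20.8
0.3 [ 0.32 -0.05  0.02] 21.1
0.2 [ 0.   -0.23 -0.01] 21.4
0.1 [-0.   -0.23  0.02] 21.7
0.05 [-0.42 -0.18  0.31] 21.9
0.0 [ 1.57 -0.73  3.17] 22.2
0 [-2.28  0.61 15.  ]
[ 0.5  -0.04  0.12] [ 0.5  -0.04  0.12]
24.5583
```

View pics/scene4.png

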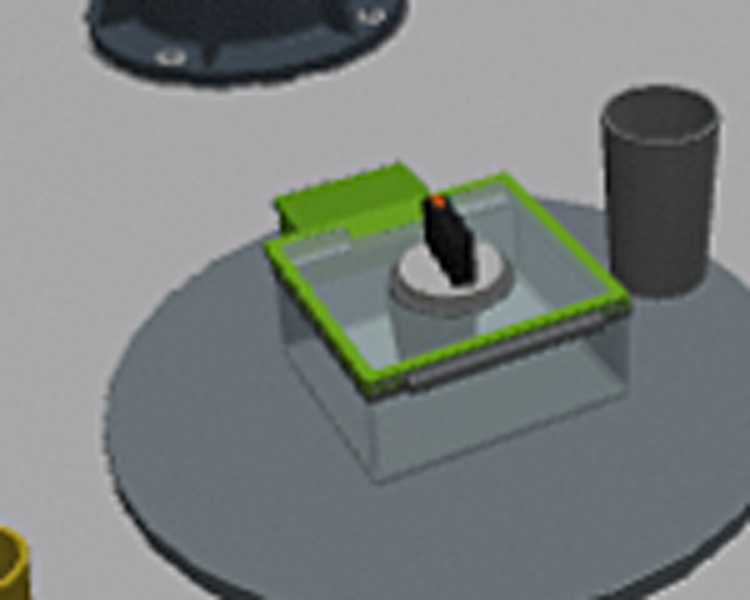

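View pics/top4.png

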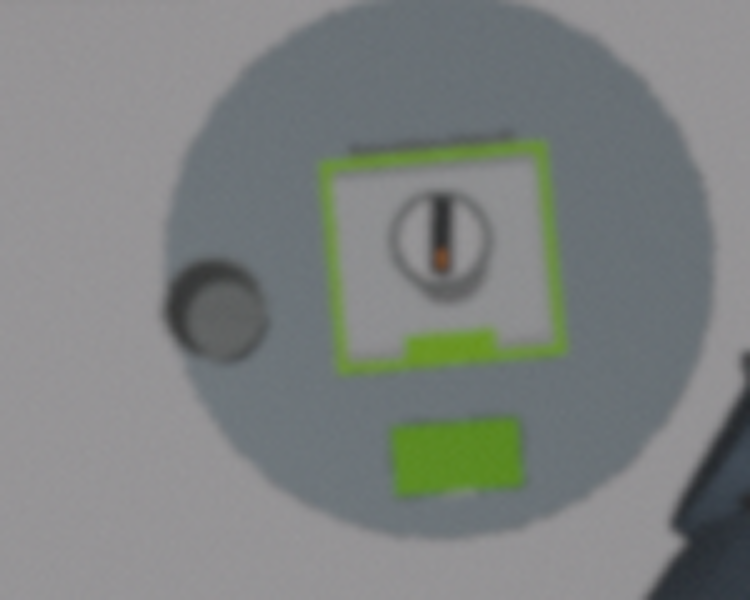

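The lid lies flat on the rim. The dial bar runs from its orange end at top4 (441,270) to (442,197). I measure its centre and direction.

Run:
```python
from h import *
np.set_printoptions(precision=4,suppress=True)
t=load("top4.npz"); H=hsv(t); G=cv2.cvtColor(t["pixels"],cv2.COLOR_RGB2GRAY)
m=np.zeros(G.shape,bool); sl=(slice(177,197),slice(272,285))
h=H[sl]; m[sl]=(G[sl]<65)|((h[...,0]<15)&(h[...,1]>110))
p=px(m); W=plane(t,p,.136); c=W.mean(0); U,S,V=np.linalg.svd(W-c,full_matrices=False)
v=V[0]*np.sign(V[0][0]); ang=np.arctan2(v[1],v[0]); print(len(p),p.min(0),p.max(0),"centre",c,"yaw",np.degrees(ang),"dial",YAW-ang)
print("ends",((W-c)@v).min(),((W-c)@v).max(), "model",HINGE-.06*X+.046*Z)
s=load("scene4.npz"); H=hsv(s); m=(H[...,0]>30)&(H[...,0]<50)&(H[...,1]>120); k=np.zeros_like(m); k[180:232,193:270]=m[180:232,193:270]
D=depth(s,px(k)); L=np.c_[(D-HINGE)@X,(D-HINGE)@Y,D[:,2]]; 
for a,b in((-.03,.02),(-.15,-.1)):
  q=L[(L[:,0]>a)&(L[:,0]<b)&(L[:,2]>.085)]; print(a,len(q),np.median(q,axis=0))
im=cv2.resize(t["pixels"][160:220,240:310][:,:,::-1],None,fx=8,fy=8,interpolation=cv2.INTER_CUBIC)
M=HINGE-.06*X+.046*Z
def pl(P):cv2.polylines(im,[np.round((proj(t,P)-[240,160]+.5)*8).astype(int)],True,(0,0,255),1)
b=v;n=np.array([-v[1],v[0],0])
pl(np.array([M+i*.024*b+j*.007*n for i,j in((-1,-1),(-1,1),(1,1),(1,-1))]))
pl(np.array([HINGE+.008*Z-i*X+j*Y for i,j in((0,-.075),(0,.075),(.142,.075),(.142,-.075))]))
cv2.imwrite("pics/t5.png",im)
```

```text
27 [277 180] [279 192] centre [ 0.553  -0.0343  0.136 ] yaw -2.466848292306099 dial 0.12333977043968009
ends -0.020962953837817336 0.017857192800387705 model [ 0.5497 -0.0348  0.136 ]
-0.03 170 [-0.0035 -0.0098  0.0984]
-0.15 148 [-0.1319 -0.0114  0.0983]
```

View pics/t5.png

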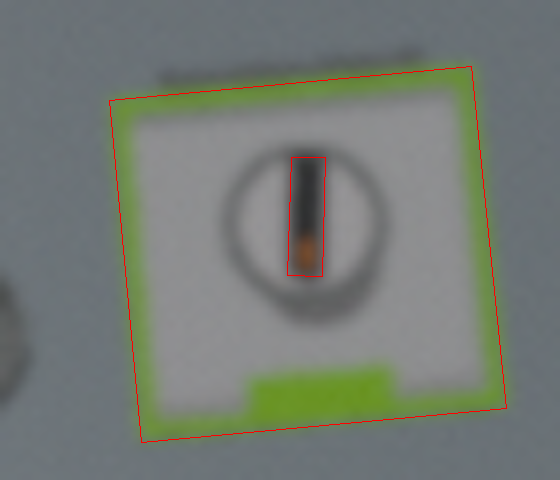

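The lid border sits at z = 0.098 at both the hinge and the free edge, so the lid is shut. The dial is at about 0.12 rad and the model is within ~1 mm. Next I pinch and turn it.

Run:
```python
from h import *; from cell import r,optics
np.set_printoptions(precision=3,suppress=True)
M=HINGE-.0585*X; M[2]=0; q=Q(YAW+np.pi-.123)
r.set_gripper(0.6)
r.move_to(M+.22*Z,q); print(r.current_q())
r.move_linear(M+.133*Z,vel=.1); print(r.current_t(),r.current_contact_force())
r.set_gripper(0.0,squeeze=40); print(r.current_opening(),r.current_contact_force(),r.current_torque())
q0=np.array(r.current_q()); 
for a in list(np.arange(.2,1.41,.2))+list(np.arange(1.42,1.53,.02)):
    j=q0.copy(); j[5]+=a; r.set_joints(list(j)); tq=np.array(r.current_torque()); print(round(a,2),tq,np.array(r.current_contact_force()),r.current_q()[5]-q0[5])
    if abs(tq[2])>1.0: break
print(r.current_t(),r.current_opening())
```

```text
[-0.147  0.392  1.681  0.     1.069 -1.675]
28.3083 [ 0.005 -0.063  0.019]
0.1561189678663873 [-1.143  5.826  5.325] [ 0.824  0.13  -0.011]
0.2 [-0.143  0.192 -0.076] [-0.977 -0.495  0.947] 0.19588132711912754
0.4 [-0.769  0.459 -0.099] [-2.686 -3.663  2.638] 0.39316572602646804
0.6 [-1.076  0.694 -0.046] [-3.406 -5.444  3.093] 0.5943815411625406
0.8 [-1.27   0.859 -0.01 ] [-4.092 -6.759  3.367] 0.7943837085243823
1.0 [-1.47   1.09   0.008] [-5.506 -8.504  5.051] 0.9944223999404921
1.2 [-1.497  1.296 -0.086] [-7.44  -8.711  5.973] 1.194432299346874
1.4 [-1.655  1.586 -0.041] [ -8.596 -10.218   6.7  ] 1.3943818269967871
1.42 [-1.7    1.667 -0.123] [ -9.461 -10.307   7.676] 1.4138097205167472
1.44 [-1.602  1.615 -0.087] [ -8.785 -10.435   6.887] 1.4337521997121043
1.46 [-1.6    1.676  0.05 ] [-8.94  -8.499  7.113] 1.453704853429494
1.48 [-1.454  1.674  0.431] [-9.679 -9.75   7.842] 1.47304471699741
1.5 [-1.411  1.635  0.888] [-9.074 -9.044  7.564] 1.4925362257569386
1.52 [-1.448  1.639  1.267] [-9.849 -9.057  7.937] 1.5121020321706082
32.3833 0.1539756008519416
```

The torque rises from 1.46 rad on, so the dial is at its stop. I release, retreat and look.

Run:
```python
from h import *; from cell import r,optics
np.set_printoptions(precision=3,suppress=True)
j=np.array(r.current_q()); j[5]-=.045; r.set_joints(list(j)); print(r.current_torque())
r.set_gripper(0.5)
p=np.array(r.current_tool_pos()); r.move_linear(p+.12*Z,vel=.12)
r.move_linear([.45,-.25,.3],vel=.25); r.sleep(.3)
for n in("scene","top"):
    d=optics.get_image(n); np.savez(f"{n}6.npz",**{k:np.array(v) for k,v in d.items()}); a=d["pixels"][:,:,::-1]
    a=a[140:260,190:340] if n=="top" else a[150:270,140:290]
    cv2.imwrite(f"pics/{n}6.png",cv2.resize(a,None,fx=5,fy=5,interpolation=cv2.INTER_CUBIC))
print(r.current_t(),r.current_contact_force())
t=load("top6.npz"); H=hsv(t); G=cv2.cvtColor(t["pixels"],cv2.COLOR_RGB2GRAY)
m=np.zeros(G.shape,bool); sl=(slice(180,194),slice(266,292))
h=H[sl]; m[sl]=(G[sl]<65)|((h[...,0]<15)&(h[...,1]>110))
W=plane(t,px(m),.136); c=W.mean(0); v=np.linalg.svd(W-c,full_matrices=False)[2][0]; v=-v*np.sign(v[1])
print(len(W),c,"dial",YAW-np.arctan2(v[1],v[0]))
s=load("scene6.npz"); H=hsv(s); m=(H[...,0]>30)&(H[...,0]<50)&(H[...,1]>120); k=np.zeros_like(m); k[180:232,193:270]=m[180:232,193:270]
D=depth(s,px(k)); L=np.c_[(D-HINGE)@X,(D-HINGE)@Y,D[:,2]]
for a,b in((-.03,.02),(-.15,-.1)):
  q=L[(L[:,0]>a)&(L[:,0]<b)&(L[:,2]>.085)]; print(a,len(q),np.median(q,axis=0))
```

```text
[-0.683  0.579  0.36 ]
35.6917 [-0.318 -0.586 -0.268]
35 [ 0.549 -0.037  0.136] dial 1.6021655492283915
-0.03 166 [-0.003 -0.008  0.098]
-0.15 163 [-0.132 -0.005  0.098]
```

View pics/scene6.png

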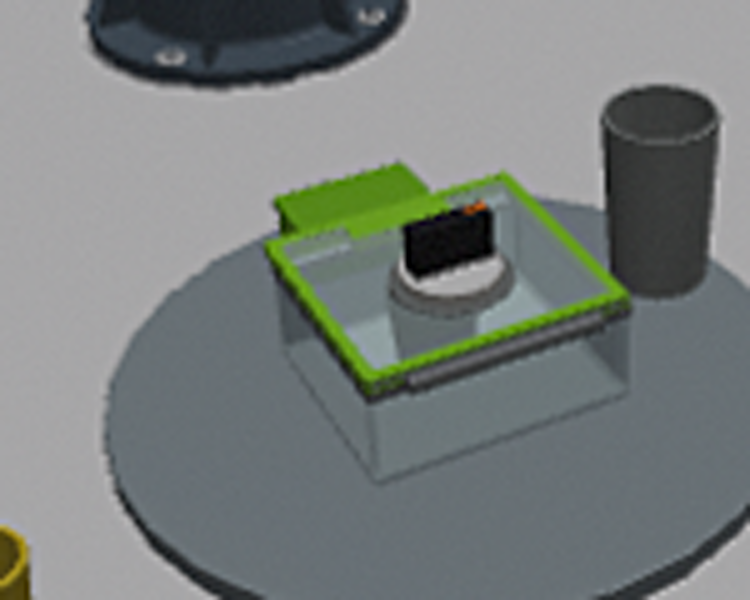

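View pics/top6.png

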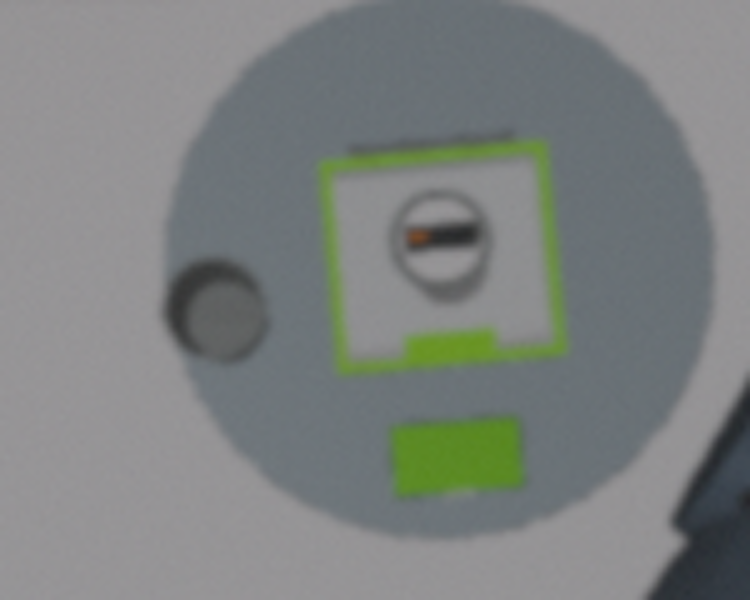

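The bar is parallel to the hinge, with the orange end at top6 (415,237). The lid is shut, and the cup shows upright under it at scene6 (430,325).

Run:
```python
from cell import r
print(r.hand_in(), r.current_t())
```

```text
the job is handed in; nothing more can be done
the job is handed in; nothing more can be done
```

I stood the black cup upright in the container, pushed the lid fully shut, then turned the dial clockwise to its stop. I handed the job in at about 36 s on the robot's clock; it reports no verdict.

- **Lid:** the lime border sits at z = 0.098 m at both the hinge and the free edge, which is where a shut lid should be. I pressed it down with about 15 N.
- **Dial:** the torque rose steadily over the last few hundredths of a radian, so the dial reached its stop. The last picture gave 1.60 rad against the 1.57 stop, which is within measuring error.
- **Cup:** it shows upright through the clear wall.
- **Other things:** the tumbler and snack box look unmoved in the last pictures. I did not measure the mug, jar, apple or spoon again, but the arm had no unexpected contact.
- **Side load while turning the dial:** the wrist read up to about 15 N sideways, because the grip was slightly off centre. That is well under the limits and was gone after release.

No check failed or disagreed with another.

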